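Gauge two capper sleeves, then hold the index knob on its third stop

ROBOT

A 7-joint arm with a two-finger parallel gripper is mounted at the origin on the work surface. World frame = base frame: x ahead of the robot, y to its left, z up, the work surface at z = 0. Lengths are in m, angles in degrees, forces in N, time in s.
With the tool pointing down it reaches from about 0.425 to 0.875 m from the base axis. Payload 4.7 kg.
Tool frame: the origin (TCP) lies at the very end of the fingers, on their centre line; the grasp point (between the pads) lies env.grip_point_offset behind it (env.grip_point_offset is the distance from the TCP to the grasp point, in m); z points along the fingers, y is the direction in which the jaws open and shut (so a half turn about z gives the same grasp; the last joint's range is limited). The gripper opens to 87 mm and grips with 3 to 60 N. Pads are 19 mm wide; open, the fingers measure 117 mm over their backs; the gripper's body (75 mm by 190 mm) begins 51 mm behind the grasp point.
Start: joints at [-73.046, 18.392, -4.016, 83.108, 1.295, 78.541, -3.26], TCP at [0.181, 0.624, 0.223] pointing down, gripper open.
Joint ranges: [-163.93, 163.93], [-17.29, 119.83], [-79.2, 71.16], [3.27, 140.29], [-89.18, 269.18], [5.43, 117.66], [-154.24, 154.24]. Speed limits (degrees/s): [147.25, 147.25, 180, 180, 180, 180, 180].

INTERFACE

Orientations are given as [roll, pitch, yaw] about the fixed x, y, z axes, in that order (R = Rz(yaw) Ry(pitch) Rx(roll)).
In Python, from cell import env gives the robot as it stands.
- The arm moves only by the tool send_rows, never from a script. Its argument "plan" is a list of rows, each a list of 7 numbers: the finger opening in mm, from 0 to 87, then the shift along the tool's x, y, z in mm, then the turn, a rotation vector about the tool's x, y, z in rad. A call has 1 to 12 rows; each row shifts and turns the commanded pose from where the row before left it, along the tool's axes as they then stand; what a row does not reach is not made up. A row lasts 1/10 s, in which the tool goes at most 50 mm and 8.59 degrees, less where a joint would pass 70% of its speed; a pose out of reach is approached as far as the arm can. A call is refused whole if a number of a shift passes 50 or a number of a turn 0.15, either way. A call with a gripper value outside its range is refused whole. The fingers move at their own pace and stop on an object; "grip_force" is the grip in N (left out, the last holds). Time passes only in rows, so rows that do not move let the fingers close. It gives the time, the measured TCP pose, the force and the opening at its end, in the units of the state.
- env.get_obs(): the state, without advancing time (a new reading comes with each control period).
- env.read_camera(name): name is "scene" or "side" or "wrist"; returns the picture (420x560x3 uint8, red, green, blue); there is no depth.
- env.get_calibration(name): a dict with "fx", "fy", "cx", "cy" (pixels), "k1" (the pictures are not rectified: a ray, as slopes to the right and down, at radius r is drawn at 1 + k1 r^2 times it, then the intrinsics apply), "extrinsics" (4x4, takes a point from camera to world coordinates). Camera axes: x right, y down, z forward; pixel columns grow to the right and rows downward; lengths in m; the calibration is good to about 2 mm. A picture is of the moment at which its call begins: read the wrist's pose just before it. get_calibration takes no time and is no camera call; for the wrist camera it gives the pose at the moment of the call.
- env.sign_off(): hands the job in, once; it reports no verdict.
Trained networks look in the newest picture that a camera, given by its name, has taken for a name from the list of things; names that differ only in an ending like _2 or _b are one class to them, and where a whole thing is asked for, a point or a joint stands for the part that bears it (a point fixed in the world has none). Each returns a list of dicts, best first, with "confidence" (0 to 1); they miss things now and then, are a little off and sometimes report something else, mostly with a low value. They report only what shows in the picture. A call takes as long as a camera call.
- env.regions_of(camera, query): "region" (420x560 bool, what is visible of it) and "rect" ([left, top, right, bottom] in pixels, round what is visible of it).
The state is a dict: "time_s": time; "qpos": joint angles; "joint_velocities": joint speeds; "effort": joint torques, N m; "tool_pos": TCP position; "tool_rot": TCP orientation; "force": force on the tool from outside, world axes, zero at the start; "wrist_torque": the same for the moment, N m; "grip_width": finger opening in m.
Only numpy, scipy, OpenCV 4.12 (cv2) and the standard library are available. Lean on these libraries where they do the work, as an engineer would, in place of code of your own. Each camera call takes 0.05 s, during which the arm holds its last target. There are 200 camera calls.

TASK

One of the two aluminium sleeves fits the gauge pin of the blue station and one is bored too small (trying them on the pin will tell): leave the one that fits fully down on the pin, and put the other into the red reject tray. Then turn the station's black index knob clockwise (seen from above), counting three clicks from its rest to the third stop and not running on towards the fourth, so that its orange arm stands over the sleeve. The knob is spring-loaded and runs back if let go, so finish while still gripping it and holding it steady on the third stop; leave the bottles and the canister where they are.

Things in the scene. Friction and masses are not known exactly. Their poses are not given: they have to be found in the camera images.
- sleeve_a_mid (a point): aluminium sleeve, an upright round tube 34 mm outside diameter and 44 mm tall, open at both ends, 60 to 130 g, on the bench; this point is at its centre, half-way up, z along its bore. The two look alike from the side: one of the two (either) has a 20.5 mm bore and fits the pin, the other a 16 mm bore and does not
- sleeve_b_mid (a point): aluminium sleeve, an upright round tube 34 mm outside diameter and 44 mm tall, open at both ends, 60 to 130 g, on the bench; this point is at its centre, half-way up, z along its bore. The two look alike from the side: one of the two (either) has a 20.5 mm bore and fits the pin, the other a 16 mm bore and does not
- station: blue base plate 120 x 250 x 8 mm (x, y, z), fixed to the bench, carrying the gauge pin at y -65 mm and the index knob at y +65 mm; origin at the centre of its underside, axes along the plate, z up
- pin_seat (a point): centre of the foot of the gauge pin, on top of the blue plate 8 mm above the bench, where a fitting sleeve comes to rest (its centre then 22 mm above this point); z up. The upright steel pin is 18 mm in diameter and 34 mm tall, its top 7 mm tapering to 11 mm. A sleeve bored too small stops on the taper, its foot about 29 mm above the plate
- knob_grip (a point): point on the index knob's upright axis, 89 mm above the bench, at the height to grip its black bar; turns with the knob. Bar 44 mm long along this point's x, 14 mm thick along y, from 64 to 104 mm above the bench, on a grey housing 60 mm in diameter with a white 84 mm dial. The dial has a tick for each position: rest and stops, the third stop's green, the others black
- pointer_tip (a point): free end of the orange arm fixed to the knob under its bar, pointing along knob_grip's x: 14 mm wide, 58 to 64 mm above the bench, reaching 144 mm from the knob's axis. At rest it points 72 degrees counter-clockwise (from above) of the direction to the pin; on the third stop it stands over the pin, 6 mm above a sleeve that is fully down; it would strike one that is not
- index_knob (a joint): turn of the knob in rad, 0 at rest, growing clockwise seen from above. Detent stops (clicks) every 0.419 rad (24 degrees): the third at 1.257, the fifth and last at 2.094. A return spring pulls it back with 0.05 N m at rest, 0.07 N m at the third stop; detents add a ripple of 0.035 N m (resistance rises between stops, drops as it clicks in). Let go, it runs back to 0
- reject_tray_in (a point): centre of the inner floor of the red open reject tray, 130 x 110 mm outside (x, y), 25 mm tall, walls 4 mm, floor about 4 mm above the bench; fixed to the bench
- amber_bottle_mid (a point): small amber glass bottle, white cap, 42 mm diameter, 85 mm tall, centre; leave alone
- green_bottle_mid (a point): small green glass bottle, black cap, 40 mm diameter, 80 mm tall, centre; leave alone
- canister_mid (a point): aluminium canister, white cap, 54 mm diameter, 90 mm tall, centre; leave alone

How it is judged:
By the outcome, as a careful person would: the job done as asked, in the order asked, and still so for the second after the job is handed in, while the arm keeps its last pose, push and grip.
It also fails if it takes over 72 s, if anything falls off the work surface, if the arm or the gripper's body presses on something with over 40 N, if the wrist force passes 120 N, or if a joint passes its speed limit or range.

## Working session

There is one attempt and no reset: what is moved stays moved. The work goes in short steps, Python scripts to look and compute and a tool call to move; the robot and the scene stay as the last step left them, time stands still between calls to the robot, and variables do not carry over. Pictures are saved under pics/ and viewed, about 8 in all and at most 12, crops included, and the job is handed in when it is done.

Besides the shell and the picture viewer there is one more tool, called after "Emit:" as name([rows], argument=value, ...), one row to a line, values as JSON. send_rows: Moves the arm, as the interface text tells. Its arguments: {"type":"object","properties":{"plan":{"type":"array"},"grip_force":{"type":"number"}},"required":["plan"]}

```bash
mkdir -p pics; ls; python3 - <<'E'
from cell import env
import cv2,numpy as np
print(env.grip_point_offset); o=env.get_obs(); print({k:np.round(v,3) for k,v in o.items()})
for c in ["scene","side"]:
    im=env.read_camera(c); cv2.imwrite(f"pics/{c}0.png",im[:,:,::-1])
    k=env.get_calibration(c); print(c,k)
    for q in ["sleeve_a_mid","station","index_knob","pointer_tip","reject_tray_in","amber_bottle_mid","green_bottle_mid","canister_mid"]:
        print(q,[(round(float(r["confidence"]),2),np.round(r["rect"]).tolist()) for r in env.regions_of(c,q)[:4]])
E
```

```text
pics
0.0187
{'time_s': np.float64(0.0), 'qpos': array([-73.047,  18.437,  -4.016,  83.175,   1.295,  78.542,  -3.259]), 'joint_velocities': array([ 0.018,  0.079, -0.034, -0.014,  0.128, -0.055,  0.095]), 'effort': array([ 0.0000e+00, -4.9130e+01, -4.0400e-01, -3.1254e+01, -6.4000e-02,
        4.3000e-02,  0.0000e+00]), 'tool_pos': array([0.181, 0.624, 0.221]), 'tool_rot': array([-1.79892e+02,  6.00000e-03,  1.63858e+02]), 'force': array([-0.263, -0.966, -0.127]), 'wrist_torque': array([-0.014,  0.061,  0.016]), 'grip_width': np.float64(0.087)}
scene {'fx': 535.3855445997561, 'fy': 535.3855445997561, 'cx': 285.51768963050745, 'cy': 215.01372870936254, 'k1': -0.172269360722284, 'extrinsics': array([[ 0.67329407,  0.52759178, -0.51799807,  1.25753274],
       [ 0.73910609, -0.46137797,  0.49076731, -0.57375535],
       [ 0.0199319 , -0.71328625, -0.70058936,  0.98203081],
       [ 0.        ,  0.        ,  0.        ,  1.        ]])}
sleeve_a_mid [(0.74, [171.0, 308.0, 188.0, 335.0])]
station [(0.6, [206.0, 190.0, 314.0, 272.0])]
index_knob [(0.95, [273.0, 191.0, 303.0, 250.0])]
pointe
[... 449 characters left out ...]
7320067,  0.43063704],
       [-0.23307996, -0.66328032,  0.71114903, -0.68570603],
       [ 0.00392494, -0.73192624, -0.68137257,  0.78161892],
       [ 0.        ,  0.        ,  0.        ,  1.        ]])}
sleeve_a_mid [(0.67, [334.0, 348.0, 356.0, 378.0])]
station [(0.96, [224.0, 195.0, 323.0, 304.0]), (0.51, [284.0, 119.0, 309.0, 161.0])]
index_knob [(0.91, [243.0, 191.0, 319.0, 220.0]), (0.49, [289.0, 118.0, 307.0, 158.0])]
pointer_tip [(0.79, [242.0, 190.0, 324.0, 222.0])]
reject_tray_in [(0.7, [171.0, 144.0, 233.0, 188.0])]
amber_bottle_mid [(0.79, [336.0, 182.0, 358.0, 216.0])]
green_bottle_mid [(0.92, [375.0, 228.0, 396.0, 269.0])]
canister_mid [(0.97, [286.0, 119.0, 310.0, 159.0])]
```

```bash
python3 - <<'E'
import cv2
for c in ["scene","side"]:
    im=cv2.imread(f"pics/{c}0.png"); 
    cv2.imwrite(f"pics/{c}0b.png",cv2.resize(im[110:400,140:430],None,fx=2.06,fy=2.06,interpolation=cv2.INTER_CUBIC))
E
```

```text
(no output)
```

View pics/scene0b.png

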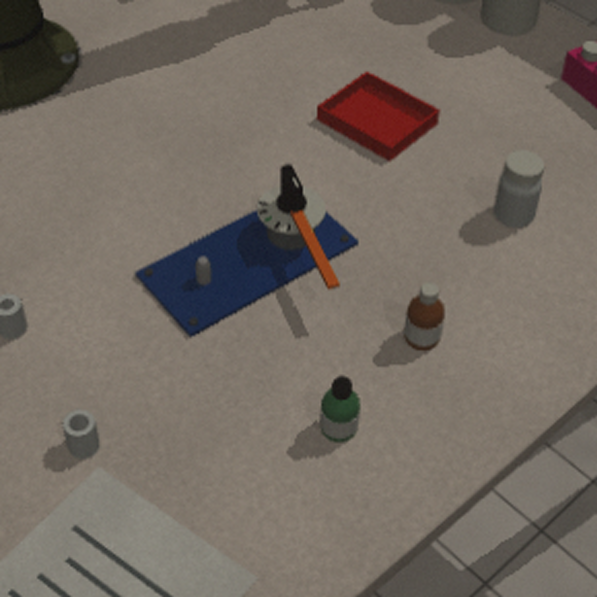

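View pics/side0b.png

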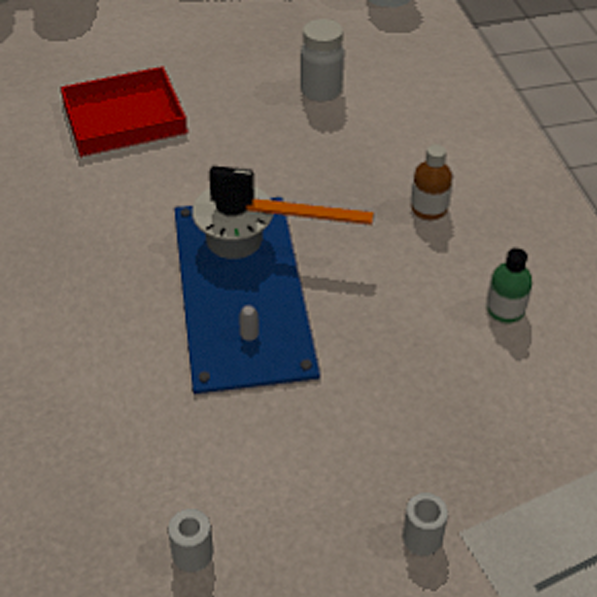

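The side view shows two sleeves on the bench: left at crop (190,530), apparently the smaller bore, and right at (425,515), the larger bore. The pin is at (249,320), the knob at (232,195) with its orange arm pointing right, and the tray at upper left. The scene view agrees, with the sleeves at (8,302) and (80,420).

```bash
cat > h.py <<'E'
from cell import env
import cv2,numpy as np
def ray(cam,uv,K=None):
    K=K or env.get_calibration(cam); x=(uv[0]-K["cx"])/K["fx"]; y=(uv[1]-K["cy"])/K["fy"]
    rd=np.hypot(x,y); r=rd
    for _ in range(20): r=rd/(1+K["k1"]*r*r)
    s=r/rd if rd>0 else 1; E=K["extrinsics"]
    return E[:3,3],E[:3,:3]@np.array([x*s,y*s,1])
def plane(cam,uv,z,K=None):
    o,d=ray(cam,uv,K); return o+d*(z-o[2])/d[2]
def proj(cam,p,K=None):
    K=K or env.get_calibration(cam); E=K["extrinsics"]; c=E[:3,:3].T@(np.array(p)-E[:3,3]); x,y=c[:2]/c[2]; f=1+K["k1"]*(x*x+y*y)
    return np.array([K["cx"]+K["fx"]*x*f,K["cy"]+K["fy"]*y*f])
E
python3 - <<'E'
from h import *
P={"sleeveL":(.044,(8,302),(190,527)),"sleeveR":(.044,(80,420),(425,511)),"pintop":(.042,(203,258),(249,308)),
"plateA":(.008,(137,273),(194,388)),"plateB":(.008,(192,330),(318,375)),"plateC":(.008,(357,240),(283,200)),"plateD":(.008,(None),(177,208)),
"ptr_tip":(.064,(334,284),(373,216)),"barfar":(.104,(288,167),(231,169)),
"tray1":(.025,(318,111),(80,150)),"tray2":(.025,(367,74),(63,93)),"tray3":(.025,(438,115),(164,69)),"tray4":(.025,(389,155),(185,120)),
"amber_cap":(.085,(428,291),(435,154)),"green":(.08,(342,382),(517,256)),"can":(.09,(524,160),(322,30))}
for n,(z,a,b) in P.items():
    f=lambda u:(u[0]/2.06+140,u[1]/2.06+110)
    print(n,*[np.round(plane(c,f(u),z),4)[:2] for c,u in (("scene",a),("side",b)) if u])
E
```

```text
sleeveL [ 0.4489 -0.2584] [ 0.4515 -0.2638]
sleeveR [ 0.6361 -0.2881] [ 0.6359 -0.2932]
pintop [ 0.5394 -0.0474] [ 0.5433 -0.0496]
plateA [ 0.4806 -0.1035] [ 0.4794 -0.1043]
plateB [ 0.5932 -0.1088] [ 0.5943 -0.116 ]
plateC [0.6148 0.1337] [0.6168 0.1247]
plateD [0.5013 0.1387]
ptr_tip [0.684  0.0254] [0.686  0.0224]
barfar [0.5372 0.0872] [0.5535 0.0802]
tray1 [0.4136 0.2547] [0.4069 0.2411]
tray2 [0.398  0.3655] [0.3958 0.3539]
tray3 [0.5281 0.3743] [0.5224 0.3747]
tray4 [0.5421 0.263 ] [0.5319 0.2676]
amber_cap [0.7726 0.0817] [0.7685 0.0764]
green [ 0.7967 -0.0715] [ 0.7975 -0.0772]
can [0.707  0.3266] [0.7101 0.3194]
```

Emit:
send_rows([
  [87,-47,0,0,0,0,0.0716],
  [87,-47,0,0,0,0,0.0716],
  [87,-47,0,0,0,0,0.0716],
  [87,-47,0,0,0,0,0.0716],
  [87,-47,0,0,0,0,0.0716],
  [87,-47,0,0,0,0,0.0716],
  [87,-47,0,0,0,0,0.0716],
  [87,-47,0,0,0,0,0.0716],
  [87,-47,0,0,0,0,0.0716],
  [87,-47,0,0,0,0,0.0716],
  [87,-47,0,0,0,0,0.0716],
  [87,-47,0,0,0,0,0.0716],
])

```text
time_s: 2.1
tool_pos: [0.6086, 0.2809, 0.2226]
tool_rot: [180.0, -0.0, 114.5]
force: [1.3, 0.1, 0.1]
grip_width: 0.0869
```

Emit:
send_rows([
  [87,-49,0,0,0,0,0.0716],
  [87,-49,0,0,0,0,0.0716],
  [87,-49,0,0,0,0,0.0716],
  [87,-49,0,0,0,0,0.0716],
  [87,-49,0,0,0,0,0.0716],
  [87,-49,0,0,0,0,0.0716],
  [87,-49,0,0,0,0,0.0716],
  [87,-49,0,0,0,0,0.0716],
  [87,-49,0,0,0,0,0.0716],
  [87,-49,0,0,0,0,0.0716],
  [87,0,0,0,0,0,0],
  [87,0,0,0,0,0,0],
])

```text
time_s: 3.3
tool_pos: [0.6584, -0.1967, 0.2227]
tool_rot: [180.0, -0.0, 73.4]
force: [0.8, 1.6, -0.1]
grip_width: 0.0869
```

```bash
python3 - <<'E'
from h import *
o=env.get_obs(); print(o["time_s"],o["tool_pos"],o["tool_rot"],o["force"])
K=env.get_calibration("wrist"); print(K)
im=env.read_camera("wrist"); cv2.imwrite("pics/w1.png",im[:,:,::-1])
for p in [(.45,-.261,.044),(.636,-.291,.044),(.542,-.05,.042)]: print(p,proj("wrist",p,K))
for r in env.regions_of("wrist","sleeve_a_mid"): print(r["confidence"],r["rect"])
E
```

```text
3.3 [ 0.65844001 -0.19667881  0.22271546] [ 1.79985200e+02 -6.92199209e-05  7.34007439e+01] [ 0.84066756  1.56408071 -0.06929804]
{'fx': 314.9496507699815, 'fy': 314.9496507699815, 'cx': 281.7747964672429, 'cy': 209.9407146272078, 'k1': 0.01995081390792613, 'extrinsics': array([[ 9.58337068e-01, -2.72857480e-01, -8.44917729e-02,
         6.82273020e-01],
       [-2.85638419e-01, -9.16348896e-01, -2.80562640e-01,
        -1.18565386e-01],
       [-8.70328003e-04,  2.93007674e-01, -9.56109693e-01,
         3.84144861e-01],
       [ 0.00000000e+00,  0.00000000e+00,  0.00000000e+00,
         1.00000000e+00]])}
(0.45, -0.261, 0.044) [132.28985816 287.50198713]
(0.636, -0.291, 0.044) [286.12024222 269.19352939]
(0.542, -0.05, 0.042) [129.20484282  86.06485052]
0.65 [272.7, 240.4, 299.8, 283.1]
0.64 [127.4, 259.8, 160.9, 290.0]
```

View pics/w1.png

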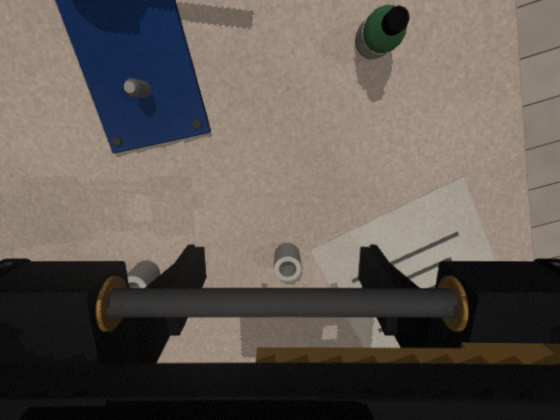

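The wrist view shows sleeve R's top ring at (288,269) with a wide bore of about 0.6 of its diameter. The pin top is at (131,86), and sleeve L is half hidden at (143,275).

```bash
python3 - <<'E'
from h import *
print(plane("wrist",(288,269),.044),plane("wrist",(130.5,86),.042))
im=cv2.imread("pics/w1.png"); cv2.imwrite("pics/w1c.png",cv2.resize(np.hstack([im[235:305,250:330],im[55:125,100:180]]),None,fx=5,fy=5,interpolation=cv2.INTER_CUBIC))
E
```

```text
[ 0.64016284 -0.28687996  0.044     ] [ 0.54375463 -0.04664035  0.042     ]
```

View pics/w1c.png

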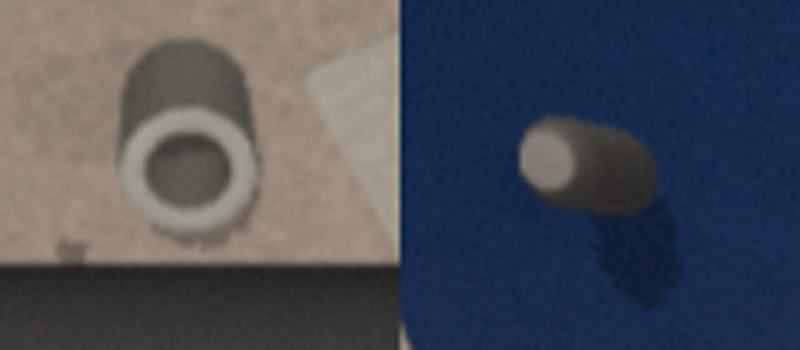

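The ring measures 136 px outside and 88 px bore (ratio 0.65, where 20.5/34 = 0.60 and 16/34 = 0.47), so sleeve R should be the one that fits. I'll grasp it.

Emit:
send_rows([
  [87,-46.5,4,0,0,0,0],
  [87,-46.5,3.5,0,0,0,0],
  [87,0,0,45,0,0,0],
  [87,0,0,45,0,0,0],
  [87,0,0,45,0,0,0],
  [87,0,0,45,0,0,0],
  [87,0,0,21,0,0,0],
  [87,0,0,10,0,0,0],
  [87,0,0,0,0,0,0],
], grip_force=25)

```text
time_s: 4.3
tool_pos: [0.6402, -0.2836, 0.0101]
tool_rot: [-179.9, -0.1, 73.8]
force: [-0.2, -0.1, -0.2]
grip_width: 0.0869
```

Emit:
send_rows([
  [20,0,0,0,0,0,0],
  [20,0,0,0,0,0,0],
  [20,0,0,0,0,0,0],
  [20,0,0,0,0,0,0],
  [20,0,0,0,0,0,0],
  [20,0,0,0,0,0,0],
])

```text
time_s: 4.9
tool_pos: [0.6401, -0.2859, 0.0118]
tool_rot: [180.0, -0.0, 73.6]
force: [0.7, 0.4, -0.0]
grip_width: 0.0467
```

Emit:
send_rows([
  [20,0,0,0,0,0,0],
  [20,0,0,0,0,0,0],
  [20,0,0,0,0,0,0],
  [20,0,0,0,0,0,0],
  [20,0,0,0,0,0,0],
])

```text
time_s: 5.4
tool_pos: [0.6399, -0.2859, 0.0115]
tool_rot: [-180.0, -0.0, 73.6]
force: [-1.3, 0.7, 0.2]
grip_width: 0.0324
```

Emit:
send_rows([
  [20,0,0,-40,0,0,0],
  [20,0,0,-40,0,0,0],
  [20,0,0,0,0,0,0],
  [20,0,0,0,0,0,0],
])

```text
time_s: 5.8
tool_pos: [0.6408, -0.2862, 0.0927]
tool_rot: [179.9, -0.0, 73.6]
force: [-0.5, 0.6, -1.5]
grip_width: 0.0328
```

```bash
python3 - <<'E'
from h import *
o=env.get_obs(); print(o["time_s"],o["tool_pos"],o["tool_rot"],o["force"],o["grip_width"])
im=env.read_camera("wrist"); cv2.imwrite("pics/w2.png",im[:,:,::-1])
p=o["tool_pos"]; top=[p[0],p[1],p[2]-.0115+.044]; print(proj("wrist",top))
for r in env.regions_of("wrist","sleeve_a_mid"): print(r["confidence"],r["rect"])
E
```

```text
5.8 [ 0.64075411 -0.28622226  0.09267871] [ 1.79859358e+02 -8.08849551e-03  7.36059875e+01] [-0.52433166  0.57728153 -1.50910031] 0.032815030788729806
[283.25554523 299.01484449]
0.6 [250.8, 241.1, 313.1, 340.8]
```

View pics/w2.png

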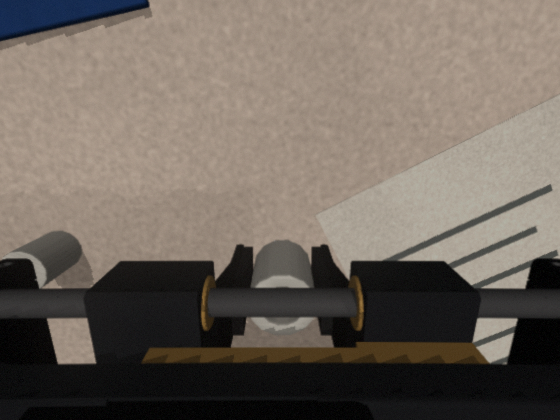

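Sleeve R is held (reading 32.8 mm) and centred: its top ring is about where predicted, at (283,299). Next I go halfway to the pin and measure it from closer.

Emit:
send_rows([
  [20,33,-27,0,0,0,0],
  [20,33,-27,0,0,0,0],
  [20,33,-27,0,0,0,0],
  [20,0,-40,0,0,0,-0.1],
  [20,0,-40,0,0,0,-0.1],
  [20,0,0,0,0,0,0],
  [20,0,0,0,0,0,0],
])

```text
time_s: 6.6
tool_pos: [0.5114, -0.1487, 0.0905]
tool_rot: [-179.9, -0.1, 85.0]
force: [1.1, 0.3, -0.8]
grip_width: 0.0331
```

```bash
python3 - <<'E'
from h import *
o=env.get_obs(); print(o["time_s"],o["tool_pos"],o["tool_rot"],o["grip_width"])
K=env.get_calibration("wrist"); im=env.read_camera("wrist"); cv2.imwrite("pics/w3.png",im[:,:,::-1])
u=proj("wrist",(.543,-.0475,.042),K); print(u)
a,b=[int(v) for v in u]; a=max(a,80);b=max(b,60); print(a-80,b-60)
cv2.imwrite("pics/w3c.png",cv2.resize(im[b-60:b+60,a-80:a+80,::-1],None,fx=4,fy=4,interpolation=cv2.INTER_CUBIC))
E
```

```text
6.6 [ 0.51142423 -0.14869545  0.09053956] [-1.79922890e+02 -6.07671086e-02  8.50362756e+01] 0.0330781026459873
[317.90572617  75.76328716]
237 15
```

View pics/w3c.png

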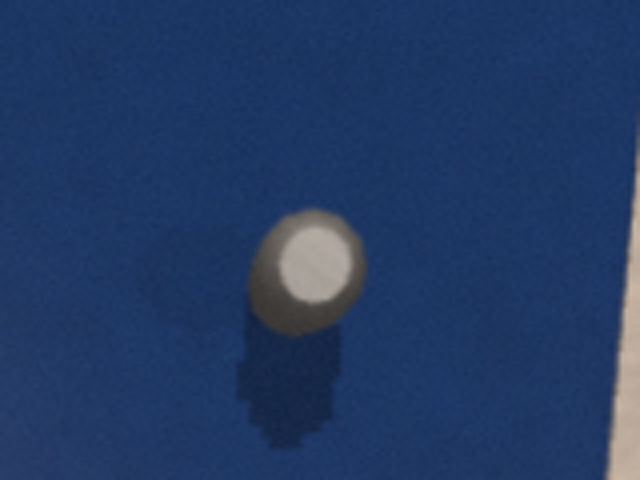

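Pin top is at (315.8,81) in the full picture, 5 px below where my estimate put it.

```bash
python3 - <<'E'
from h import *
p=plane("wrist",(315.75,81),.042); o=env.get_obs(); print(p,o["tool_pos"])
y=np.radians(o["tool_rot"][2]); d=p-o["tool_pos"]; print(d@[np.cos(y),np.sin(y),0],d@[np.sin(y),-np.cos(y),0])
E
```

```text
[ 0.5429721  -0.05082899  0.042     ] [ 0.51275692 -0.14917264  0.09108243]
0.10059033191067986 0.021587369523213457
```

Emit:
send_rows([
  [20,40,9,0,0,0,0],
  [20,40,9,0,0,0,0],
  [20,20.5,3.5,0,0,0,0],
  [20,0,0,15,0,0,0],
  [20,0,0,13,0,0,0],
  [20,0,0,0,0,0,0],
  [20,0,0,0,0,0,0],
])

```text
time_s: 7.35
tool_pos: [0.542, -0.0529, 0.0627]
tool_rot: [-179.9, 0.1, 84.9]
force: [0.4, -0.2, -1.1]
grip_width: 0.0328
```

```bash
python3 - <<'E'
from h import *
o=[env.get_obs() for _ in range(4)]; print([np.round(x["tool_pos"],4) for x in o],o[0]["tool_rot"])
t=[]
for c,(a,b) in {"scene":(245,245),"side":(260,255)}.items():
    im=env.read_camera(c); t.append(cv2.resize(im[b-45:b+45,a-45:a+45,::-1],None,fx=4.4,fy=4.4,interpolation=cv2.INTER_CUBIC))
cv2.imwrite("pics/ss4.png",np.hstack(t))
E
```

```text
[array([ 0.542 , -0.0529,  0.0627]), array([ 0.542 , -0.0529,  0.0627]), array([ 0.542 , -0.0529,  0.0627]), array([ 0.542 , -0.0529,  0.0627])] [-1.79907064e+02  6.49526480e-02  8.49012211e+01]
```

View pics/ss4.png

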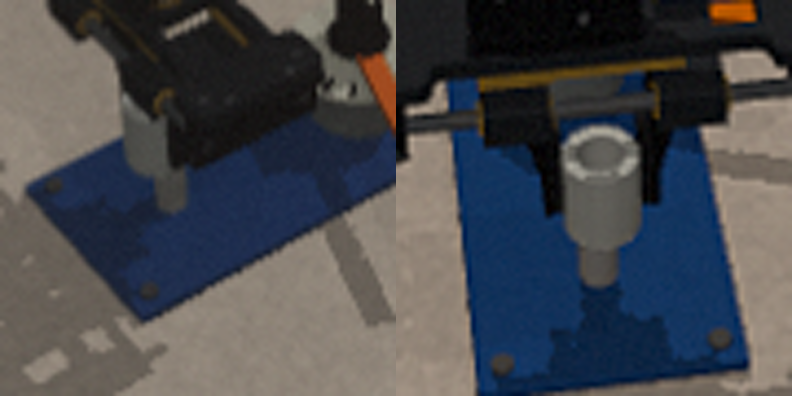

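```bash
python3 - <<'E'
from h import *
for c,a,b in (("scene",200,200),("side",215,210)):
  for x,y in ((.543,-.051),(.542,-.0529)):
    print(c,x,y,[np.round((proj(c,(x,y,z))-[a,b])*4.4+([396,0] if c=="side" else 0)).tolist() for z in (.008,.042,.0512,.0952)])
# sleeve left edge in scene, for axis position (foot..top)
E=env.get_calibration("scene")["extrinsics"]; r=E[:3,0]*[1,1,0]
for x,y in ((.543,-.051),): print([np.round((proj("scene",np.array((x,y,z))-.017*r)-[200,200])*4.4) for z in (.0512,.0952)])
E
```

```text
scene 0.543 -0.051 [[171.0, 204.0], [169.0, 162.0], [168.0, 150.0], [164.0, 93.0]]
scene 0.542 -0.0529 [[167.0, 204.0], [165.0, 163.0], [164.0, 151.0], [160.0, 94.0]]
side 0.543 -0.051 [[600.0, 270.0], [598.0, 220.0], [597.0, 206.0], [595.0, 138.0]]
side 0.542 -0.0529 [[598.0, 273.0], [596.0, 224.0], [596.0, 210.0], [593.0, 141.0]]
[array([137., 150.]), array([132.,  93.])]
```

```bash
python3 - <<'E'
from h import *
print(plane("side",(215+(601-396)/4.4,210+152/4.4),.0952),plane("side",(215+(601-396)/4.4,210+152/4.4),.088))
w=env.read_camera("wrist")[:,:,::-1]; o=env.get_obs(); p=o["tool_pos"]; print(p,proj("wrist",[p[0],p[1],p[2]+.0325]))
f=lambda im:cv2.resize(im[230:350,230:330],None,fx=3.9,fy=4.5,interpolation=cv2.INTER_CUBIC)
cv2.imwrite("pics/w5.png",cv2.convertScaleAbs(np.hstack([f(cv2.imread("pics/w2.png")),f(w)]),alpha=1.3))
E
```

```text
[ 0.54401811 -0.0596266   0.0952    ] [ 0.54520739 -0.05305951  0.088     ]
[ 0.54299888 -0.05208217  0.0640221 ] [280.43486027 296.11857615]
```

View pics/w5.png

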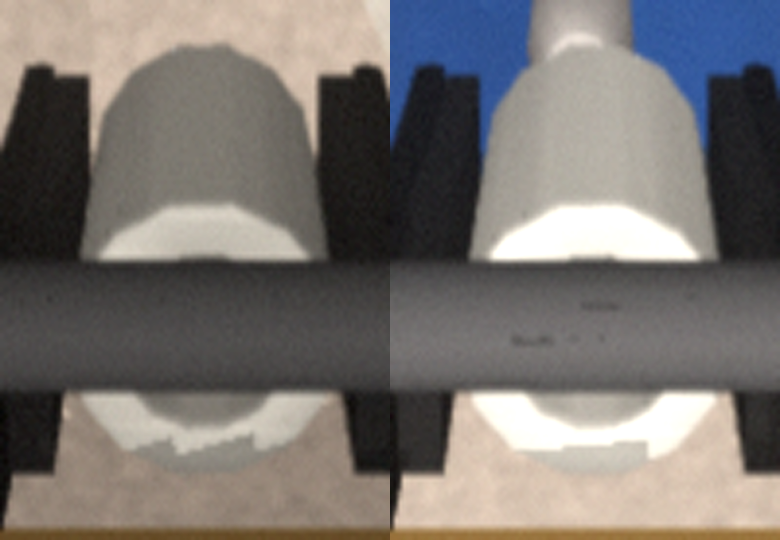

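The ring centre is about 9 px lower in the wrist picture than a centred grasp would give, and the side and scene views agree, so the sleeve sits 5–7 mm back along −x of the tool. I'll correct by +7 mm and lower slowly.

Emit:
send_rows([
  [20,7,0,0,0,0,0],
  [20,0,0,0,0,0,0],
  [20,0,0,5,0,0,0],
  [20,0,0,4,0,0,0],
  [20,0,0,3,0,0,0],
  [20,0,0,3,0,0,0],
  [20,0,0,0,0,0,0],
])

```text
time_s: 8.2
tool_pos: [0.5428, -0.0442, 0.0479]
tool_rot: [-179.9, 0.0, 85.1]
force: [0.9, 0.3, -1.0]
grip_width: 0.0325
```

Emit:
send_rows([
  [20,0,0,4,0,0,0],
  [20,0,0,4,0,0,0],
  [20,0,0,4,0,0,0],
  [20,0,0,3,0,0,0],
  [20,0,0,0,0,0,0],
])

```text
time_s: 8.7
tool_pos: [0.5426, -0.0442, 0.0327]
tool_rot: [-179.9, 0.0, 85.1]
force: [-2.5, -0.2, -1.9]
grip_width: 0.0327
```

Emit:
send_rows([
  [20,0,0,4,0,0,0],
  [20,0,0,4,0,0,0],
  [20,0,0,3,0,0,0],
  [20,0,0,1.5,0,0,0],
  [20,0,0,1.5,0,0,0],
  [20,0,0,0,0,0,0],
])

```text
time_s: 9.3
tool_pos: [0.5427, -0.0442, 0.0194]
tool_rot: [-179.9, -0.0, 85.1]
force: [-4.7, 0.4, 2.2]
grip_width: 0.0326
```

Emit:
send_rows([
  [60,0,0,0,0,0,0],
  [60,0,0,0,0,0,0],
  [60,0,0,0,0,0,0],
  [60,0,0,0,0,0,0],
  [60,0,0,-25,0,0,0],
  [60,0,0,-45,0,0,0],
  [60,0,0,-45,0,0,0],
  [60,-45,0,-25,0,0,0],
  [60,-45,0,0,0,0,0],
  [60,-10,0,0,0,0,0],
  [60,0,0,0,0,0,0],
])

```text
time_s: 10.4
tool_pos: [0.5345, -0.145, 0.1592]
tool_rot: [179.9, 0.0, 84.8]
force: [1.0, 0.8, -0.5]
grip_width: 0.0598
```

```bash
python3 - <<'E'
from h import *
o=env.get_obs(); print(o["time_s"],o["tool_pos"],o["tool_rot"],o["force"])
K=env.get_calibration("wrist")
w=env.read_camera("wrist")[:,:,::-1]; s=env.read_camera("side")[:,:,::-1]
print("sleeve top pred if seated",proj("wrist",(.543,-.051,.052),K),proj("side",(.543,-.051,.052)))
for p in [(.45,-.261,.044)]: print(proj("wrist",p,K),proj("side",p))
for c in ("wrist","side"):
  for r in env.regions_of(c,"sleeve_a_mid"): print(c,r["confidence"],r["rect"])
cv2.imwrite("pics/w6.png",np.hstack([cv2.resize(w,(400,300),interpolation=cv2.INTER_AREA),cv2.resize(s[200:410,150:430],(400,300),interpolation=cv2.INTER_CUBIC)]))
cv2.imwrite("pics/w6full.png",w); cv2.imwrite("pics/s6full.png",s)
E
```

```text
10.4 [ 0.53453066 -0.14501494  0.15916708] [1.79931699e+02 2.33041848e-02 8.47871211e+01] [ 1.02424073  0.78146164 -0.5444406 ]
sleeve top pred if seated [280.92066649  96.39275516] [260.70911303 256.65113049]
[209.48142804 321.65923054] [231.00607419 364.50341512]
wrist 0.69 [262.1, 73.1, 301.5, 121.3]
side 0.85 [252.2, 250.7, 271.5, 277.2]
```

View pics/w6.png

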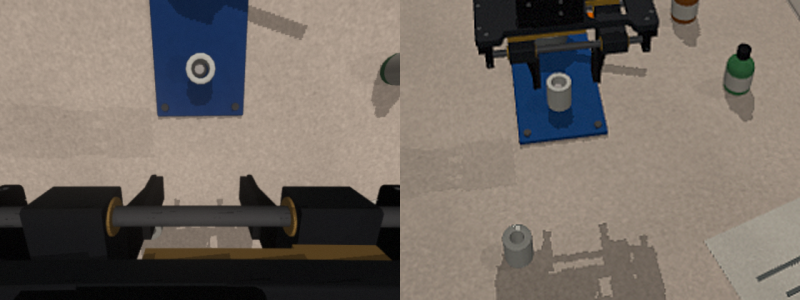

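Sleeve R is fully down: the side and wrist views put its top where a seated one should be, with the pin showing in the bore. The remaining sleeve is at about (0.452, -0.262).

Emit:
send_rows([
  [70,-31,-18,0,0,0,0],
  [70,-31,-18,0,0,0,0],
  [70,-31,-18,0,0,0,0],
  [70,-31,-17.5,0,0,0,0],
  [70,0,0,45,0,0,0],
  [70,0,0,45,0,0,0],
  [70,0,0,40,0,0,0],
  [70,0,0,12,0,0,0],
  [70,0,0,5,0,0,0],
  [70,0,0,0,0,0,0],
])

```text
time_s: 11.6
tool_pos: [0.4539, -0.2596, 0.0125]
tool_rot: [180.0, 0.0, 85.1]
force: [0.7, -0.5, 0.9]
grip_width: 0.0699
```

Emit:
send_rows([
  [20,0,0,0,0,0,0],
  [20,0,0,0,0,0,0],
  [20,0,0,0,0,0,0],
  [20,0,0,0,0,0,0],
  [20,0,0,0,0,0,0],
  [20,0,0,0,0,0,0],
  [20,0,0,0,0,0,0],
  [20,0,0,0,0,0,0],
  [20,0,0,0,0,0,0],
  [20,0,0,0,0,0,0],
])

```text
time_s: 12.6
tool_pos: [0.4528, -0.2598, 0.012]
tool_rot: [-180.0, -0.0, 85.1]
force: [-2.5, 0.9, 5.3]
grip_width: 0.034
```

Emit:
send_rows([
  [20,0,0,-40,0,0,0],
  [20,0,0,-50,0,0,0],
  [20,0,0,-50,0,0,0],
  [20,0,0,0,0,0,0],
])

```text
time_s: 13.0
tool_pos: [0.4572, -0.2622, 0.1583]
tool_rot: [179.3, 0.1, 85.0]
force: [0.7, 0.5, -1.0]
grip_width: 0.0341
```

Emit:
send_rows([
  [20,47.5,-2.9,0,0,0,0],
  [20,47.5,-2.9,0,0,0,0],
  [20,47.5,-2.9,0,0,0,0],
  [20,47.5,-2.9,0,0,0,0],
  [20,47.5,-2.9,0,0,0,0],
  [20,47.5,-2.9,0,0,0,0],
  [20,47.5,-2.9,0,0,0,0],
  [20,47.5,-2.9,0,0,0,0],
  [20,47.5,-2.9,0,0,0,0],
  [20,47.5,-2.9,0,0,0,0],
  [20,47.5,-2.9,0,0,0,0],
  [20,47.5,-2.9,0,0,0,0],
])

```text
time_s: 14.2
tool_pos: [0.4667, 0.3129, 0.1505]
tool_rot: [-179.9, 0.0, 85.1]
force: [1.3, -0.3, -0.0]
grip_width: 0.034
```

Emit:
send_rows([
  [20,0,0,0,0,0,0],
])

```text
time_s: 14.3
tool_pos: [0.4644, 0.3194, 0.1501]
tool_rot: [-179.9, -0.2, 85.7]
force: [-1.3, -0.2, -1.4]
grip_width: 0.0337
```

```bash
python3 - <<'E'
from h import *
o=env.get_obs(); print(o["time_s"],o["tool_pos"],o["tool_rot"],o["force"],o["grip_width"],o["qpos"])
K=env.get_calibration("wrist"); w=env.read_camera("wrist")[:,:,::-1]; s=env.read_camera("side")[:,:,::-1]
for c in ("side","wrist"):
  for q in ("reject_tray_in","sleeve_a_mid"):
    for r in env.regions_of(c,q): 
      print(c,q,r["confidence"],r["rect"])
cv2.imwrite("pics/s7.png",np.hstack([cv2.resize(w,(400,300),interpolation=cv2.INTER_AREA),cv2.resize(s[90:300,120:400],(400,300),interpolation=cv2.INTER_CUBIC)]))
E
```

```text
14.3 [0.46439474 0.31939047 0.15014967] [-179.87794762   -0.18849593   85.66063163] [-1.25133106 -0.20358089 -1.40807365] 0.033664714862714384 [-45.10631711  10.53827103   8.98379257 101.43682724  -2.00328863
  68.13338992 -39.86534757]
side reject_tray_in 0.9 [170.5, 142.4, 231.0, 184.6]
side sleeve_a_mid 0.85 [250.0, 249.5, 269.9, 277.6]
wrist reject_tray_in 0.73 [196.5, 130.0, 354.3, 265.3]
```

View pics/s7.png

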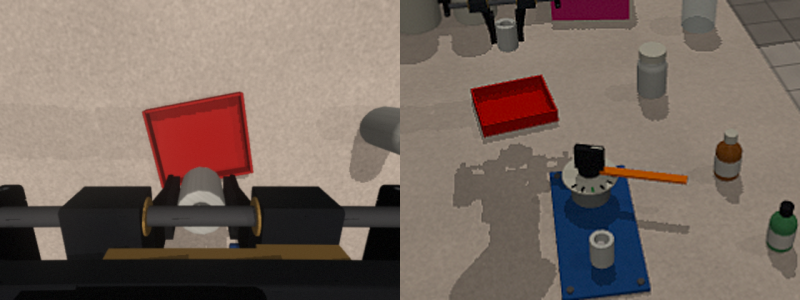

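The sleeve is still held, with the tray ahead at wrist corners (200,151), (336,132) and (353,245).

```bash
python3 - <<'E'
from h import *
o=env.get_obs(); p=o["tool_pos"]; y=np.radians(o["tool_rot"][2])
c=[plane("wrist",u,.025) for u in ((200,151),(336,132),(353,245))]; print(np.round(c,4))
m=(c[0]+c[2])/2; d=m-p; print(m,p,d@[np.cos(y),np.sin(y),0],d@[np.sin(y),-np.cos(y),0])
E
```

```text
[[0.3989 0.3644 0.025 ]
 [0.5219 0.3702 0.025 ]
 [0.5344 0.2601 0.025 ]]
[0.4666785  0.31223277 0.025     ] [0.46772151 0.30914659 0.15153483] 0.0029813434175205724 -0.0013130021113128727
```

Emit:
send_rows([
  [20,0,0,45,0,0,0],
  [20,0,0,45,0,0,0],
  [20,0,0,25,0,0,0],
  [20,0,0,12,0,0,0],
  [20,0,0,5,0,0,0],
  [20,0,0,0,0,0,0],
])

```text
time_s: 15.2
tool_pos: [0.468, 0.3109, 0.0205]
tool_rot: [180.0, -0.0, 85.0]
force: [0.2, 0.1, -0.6]
grip_width: 0.0339
```

Emit:
send_rows([
  [20,0,0,3,0,0,0],
  [20,0,0,1,0,0,0],
  [55,0,0,0,0,0,0],
  [55,0,0,0,0,0,0],
  [55,0,0,0,0,0,0],
  [55,0,0,0,0,0,0],
  [55,0,0,-25,0,0,0],
  [55,0,0,-45,0,0,0],
  [55,0,0,-50,0,0,0],
  [55,0,0,-50,0,0,0],
  [55,0,0,0,0,0,0],
])

```text
time_s: 16.3
tool_pos: [0.4712, 0.3138, 0.1942]
tool_rot: [179.4, -0.6, 85.1]
force: [0.6, 0.5, 0.3]
grip_width: 0.0549
```

Emit:
send_rows([
  [55,-35.7,26,0,0,0,0],
  [55,-35.7,26,0,0,0,0],
  [55,-35.7,26,0,0,0,0],
  [55,-35.7,26,0,0,0,0],
  [55,-35.7,26,0,0,0,0],
  [55,-35.7,26,0,0,0,0],
  [55,-35.7,26,0,0,0,0],
  [55,0,0,0,0,0,-0.14],
  [55,0,0,0,0,0,-0.14],
  [55,0,0,0,0,0,-0.14],
  [55,0,0,0,0,0,-0.14],
  [55,0,0,0,0,0,-0.14],
])

```text
time_s: 17.5
tool_pos: [0.6269, 0.0464, 0.1852]
tool_rot: [-180.0, -0.0, 125.5]
force: [-0.0, -0.0, 0.6]
grip_width: 0.055
```

Emit:
send_rows([
  [55,0,0,0,0,0,-0.14],
  [55,0,0,0,0,0,-0.14],
  [55,0,0,0,0,0,-0.14],
  [55,0,0,0,0,0,-0.14],
  [55,0,0,0,0,0,0],
  [55,0,0,0,0,0,0],
])

```text
time_s: 18.1
tool_pos: [0.6269, 0.0463, 0.1854]
tool_rot: [-180.0, -0.0, 157.1]
force: [-0.2, -0.2, -0.0]
grip_width: 0.0546
```

```bash
python3 - <<'E'
from h import *
o=env.get_obs(); print(o["time_s"],o["tool_pos"],o["tool_rot"],o["force"],o["qpos"])
K=env.get_calibration("wrist"); w=env.read_camera("wrist")[:,:,::-1]; s=env.read_camera("scene")[:,:,::-1]
cv2.imwrite("pics/w8full.png",w)
a=np.radians(-23)
for n,p in dict(knobtop=(.554,.0785,.104),e1=(.554+.022*np.cos(a),.0785+.022*np.sin(a),.104),e2=(.554-.022*np.cos(a),.0785-.022*np.sin(a),.104),pin=(.543,-.051,.052),tip=(.686,.022,.064)).items(): print(n,proj("wrist",p,K))
for q in ("index_knob","reject_tray_in"):
  for r in env.regions_of("wrist",q)[:2]: print(q,r["confidence"],r["rect"])
for r in env.regions_of("scene","sleeve_a_mid")[:3]: print(r["confidence"],r["rect"])
cv2.imwrite("pics/w8.png",np.hstack([w[0:300,80:480],cv2.resize(s[120:300,180:420],(400,300),interpolation=cv2.INTER_CUBIC)]))
E
```

```text
18.1 [0.62693674 0.04629672 0.18544585] [-1.79991506e+02 -2.38840108e-02  1.57059082e+02] [-0.24787208 -0.19375396 -0.04718152] [-16.4053858   16.88558528  11.96813264  89.74811184  -3.60049794
  73.76862471  63.12894336]
knobtop [282.05009826 114.40367091]
e1 [282.01259362 144.82796179]
e2 [282.089928    82.14409942]
pin [149.26382496 159.47181071]
tip [281.45433178 265.78860186]
index_knob 0.92 [258.9, 81.0, 304.6, 264.8]
index_knob 0.38 [88.7, 32.6, 350.5, 260.3]
reject_tray_in 0.51 [461.7, 0.8, 474.0, 8.9]
0.56 [233.0, 229.3, 246.8, 247.8]
```

View pics/w8.png

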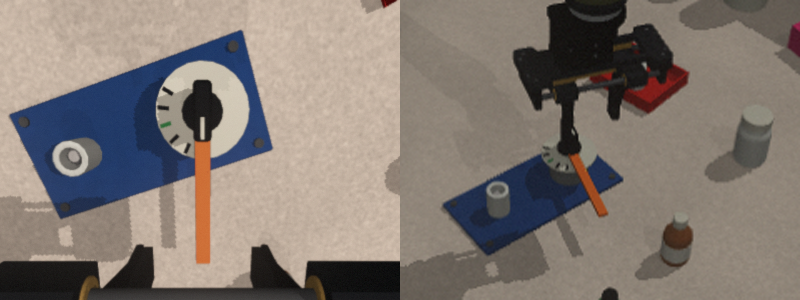

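The bar is at (283, 80–142) within 3 px of my prediction, the jaws are aligned with it, and the green tick and arm are visible. I'll approach the knob.

Emit:
send_rows([
  [55,40.5,1,0,0,0,0],
  [55,40.5,1,0,0,0,0],
  [55,0,0,0,0,0,0],
  [55,0,0,40,0,0,0],
  [55,0,0,40,0,0,0],
  [55,0,0,20,0,0,0],
  [55,0,0,9,0,0,0],
  [55,0,0,4,0,0,0],
  [55,0,0,0,0,0,0],
])

```text
time_s: 19.25
tool_pos: [0.5539, 0.0796, 0.0735]
tool_rot: [180.0, 0.1, 157.2]
force: [0.1, 0.4, -0.6]
grip_width: 0.055
```

Emit:
send_rows([
  [5,0,0,0,0,0,0],
  [5,0,0,0,0,0,0],
  [5,0,0,0,0,0,0],
  [5,0,0,0,0,0,0],
  [5,0,0,0,0,0,0],
  [5,0,0,0,0,0,0],
  [5,0,0,0,0,0,0],
  [5,0,0,0,0,0,0],
  [5,0,0,0,0,0,0],
], grip_force=40)

```text
time_s: 20.15
tool_pos: [0.5526, 0.0781, 0.0729]
tool_rot: [-179.9, -0.0, 157.2]
force: [-2.8, -4.2, 3.6]
grip_width: 0.0139
```

```bash
python3 - <<'E'
from h import *
o=env.get_obs(); print({k:np.round(o[k],3).tolist() for k in ("time_s","tool_pos","tool_rot","force","wrist_torque","grip_width","qpos")})
E
```

```text
{'time_s': 20.15, 'tool_pos': [0.553, 0.078, 0.073], 'tool_rot': [-179.887, -0.039, 157.207], 'force': [-2.833, -4.248, 3.583], 'wrist_torque': [-0.961, 0.682, 0.101], 'grip_width': 0.014, 'qpos': [-19.706, 14.373, 10.076, 106.516, -2.804, 59.448, 58.698]}
```

Emit:
send_rows([
  [5,0,-0.5,0,0,0,0.05],
  [5,0,-0.5,0,0,0,0.05],
  [5,0,0,0,0,0,0.05],
  [5,0,0,0,0,0,0.05],
  [5,0,0,0,0,0,0.05],
  [5,0,0,0,0,0,0.05],
  [5,0,0,0,0,0,0.05],
  [5,0,0,0,0,0,0.05],
  [5,0,0,0,0,0,0.05],
  [5,0,0,0,0,0,0.05],
  [5,0,0,0,0,0,0.05],
  [5,0,0,0,0,0,0.05],
])

```text
time_s: 21.35
tool_pos: [0.5521, 0.0775, 0.0729]
tool_rot: [-179.9, 0.0, 122.7]
force: [-3.7, -3.9, 3.9]
grip_width: 0.0136
```

Emit:
send_rows([
  [5,0,0,0,0,0,0.05],
  [5,0,0,0,0,0,0.05],
  [5,0,0,0,0,0,0.05],
  [5,0,0,0,0,0,0.05],
  [5,0,0,0,0,0,0.05],
  [5,0,0,0,0,0,0.05],
  [5,0,0,0,0,0,0.05],
  [5,0,0,0,0,0,0.05],
  [5,0,0,0,0,0,0.05],
  [5,0,0,0,0,0,0.05],
  [5,0,0,0,0,0,0],
  [5,0,0,0,0,0,0],
])

```text
time_s: 22.55
tool_pos: [0.5515, 0.0773, 0.0729]
tool_rot: [-179.8, 0.1, 94.2]
force: [-5.0, -4.7, 6.3]
grip_width: 0.0138
```

```bash
python3 - <<'E'
from h import *
o=env.get_obs(); print({k:np.round(o[k],3).tolist() for k in ("time_s","tool_pos","tool_rot","force","wrist_torque","grip_width","qpos")})
E
```

```text
{'time_s': 22.55, 'tool_pos': [0.552, 0.077, 0.073], 'tool_rot': [-179.834, 0.069, 94.181], 'force': [-4.95, -4.696, 6.341], 'wrist_torque': [-0.985, 1.144, 0.026], 'grip_width': 0.014, 'qpos': [-26.628, 14.573, 18.043, 106.861, -5.125, 59.527, -2.331]}
```

Emit:
send_rows([
  [5,0,0,0,0,0,0.04],
  [5,0,0,0,0,0,0.04],
  [5,0,0,0,0,0,0.04],
  [5,0,0,0,0,0,0.037],
  [5,0,0,0,0,0,0],
  [5,0,0,0,0,0,0],
  [5,0,0,0,0,0,0],
])

```text
time_s: 23.25
tool_pos: [0.5514, 0.0773, 0.0729]
tool_rot: [-179.8, 0.1, 85.2]
force: [-5.0, -4.8, 6.1]
grip_width: 0.0134
```

```bash
python3 - <<'E'
from h import *
o=env.get_obs(); print({k:np.round(o[k],3).tolist() for k in ("time_s","tool_pos","tool_rot","force","wrist_torque","grip_width")})
w=env.read_camera("wrist")[:,:,::-1]; s=env.read_camera("side")[:,:,::-1]; c=env.read_camera("scene")[:,:,::-1]
for n,i in (("w",w),("s",s),("c",c)): cv2.imwrite(f"pics/{n}9full.png",i)
# orange arm centre line in side & scene, at z=.064
for n,i in (("side",s),("scene",c)):
    h=cv2.cvtColor(i,cv2.COLOR_BGR2HSV); m=cv2.inRange(h,(5,150,90),(18,255,255)); 
    nn,lab,st,_=cv2.connectedComponentsWithStats(m); 
    k=1+np.argmax(st[1:,4]); v,u=np.nonzero(lab==k); P=np.array([plane(n,(a,b),.064)[:2] for a,b in zip(u,v)])
    q=P-P.mean(0); d=np.linalg.svd(q)[2][0]; d=d*-np.sign(d[1]); print(n,len(u),st[k],"dir",np.degrees(np.arctan2(d[1],d[0])),"mean",P.mean(0),"pin side dist",np.cross(d,np.array([.543,-.051])-P.mean(0)), (P@d).min()-np.array([.554,.0785])@d,(P@d).max()-np.array([.554,.0785])@d)
f=lambda i,x,y,w,h:cv2.resize(i[y:y+h,x:x+w],(400,300),interpolation=cv2.INTER_CUBIC)
g=np.vstack([np.hstack([f(w,0,0,560,420),f(s,200,170,120,90)]),np.hstack([f(c,200,150,120,90),f(c,270,130,100,75)])]); cv2.imwrite("pics/m9.png",g)
E
```

```text
{'time_s': 23.25, 'tool_pos': [0.551, 0.077, 0.073], 'tool_rot': [-179.829, 0.096, 85.195], 'force': [-5.035, -4.768, 6.091], 'wrist_torque': [-0.98, 1.241, 0.089], 'grip_width': 0.013}
side 2534 [   0   90   88   65 2534] dir -0.732963103018444 mean [0.07543519 0.50345129] pin side dist -0.5484247086227924 -0.6053377406183081 -0.3623147099982788
scene 374 [302  63  32  36 374] dir -65.21257110288839 mean [0.1721185  0.58343919] pin side dist 0.07072152849409807 -0.7372361263852125 -0.5037782115677807<stdin>:10: DeprecationWarning: Arrays of 2-dimensional vectors are deprecated. Use arrays of 3-dimensional vectors instead. (deprecated in NumPy 2.0)
```

View pics/m9.png

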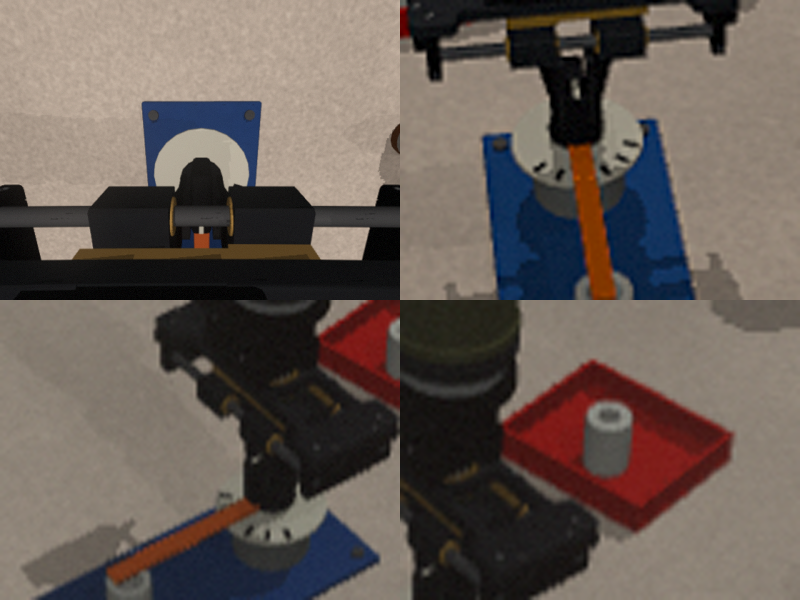

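The second sleeve stands in the tray, and the arm is over the seated sleeve with the green tick hidden beneath it: two ticks to the left, three to the right. My colour pick caught another orange object, so I'll redo that measurement on the saved pictures, limited to the station.

```bash
python3 - <<'E'
from h import *
def arm(n,f,box):
    x,y,w,h=box; i=cv2.imread(f); m=np.zeros(i.shape[:2],np.uint8); m[y:y+h,x:x+w]=cv2.inRange(cv2.cvtColor(i,cv2.COLOR_BGR2HSV),(3,140,60),(18,255,255))[y:y+h,x:x+w]
    k,l,st,_=cv2.connectedComponentsWithStats(m); j=1+np.argmax(st[1:,4]); v,u=np.nonzero(l==j)
    P=np.array([plane(n,(a,b),.063)[:2] for a,b in zip(u,v)]); d=np.linalg.svd(P-P.mean(0))[2][0]; d=d*np.sign(d@(P.mean(0)-[.554,.0785]))
    return len(u),round(float(np.degrees(np.arctan2(d[1],d[0]))),2),P.mean(0).round(4)
for n,a,b,bb in (("side","pics/side0.png","pics/s9full.png",(200,170,130,120)),("scene","pics/scene0.png","pics/c9full.png",(200,185,120,100))):
    r,e=arm(n,a,bb),arm(n,b,bb); print(n,r,e,"turn",r[1]-e[1])
E
```

```text
Traceback (most recent call last):
  File "h.py", line 10, in plane
    o,d=ray(cam,uv,K); return o+d*(z-o[2])/d[2]
        ~~~^^^^^^^^^^
  File "h.py", line 4, in ray
    K=K or env.get_calibration(cam); x=(uv[0]-K["cx"])/K["fx"]; y=(uv[1]-K["cy"])/K["fy"]
           ~~~~~~~~~~~~~~~~~~~^^^^^
ValueError: time passes only in moves, steps and waits
```

```bash
python3 - <<'E'
from h import *
def arm(n,f,box,K):
    x,y,w,h=box; i=cv2.imread(f); m=np.zeros(i.shape[:2],np.uint8); m[y:y+h,x:x+w]=cv2.inRange(cv2.cvtColor(i,cv2.COLOR_BGR2HSV),(3,140,60),(18,255,255))[y:y+h,x:x+w]
    k,l,st,_=cv2.connectedComponentsWithStats(m); j=1+np.argmax(st[1:,4]); v,u=np.nonzero(l==j)
    P=np.array([plane(n,(a,b),.063,K)[:2] for a,b in zip(u,v)]); d=np.linalg.svd(P-P.mean(0))[2][0]; d=d*np.sign(d@(P.mean(0)-[.554,.0785]))
    return len(u),round(float(np.degrees(np.arctan2(d[1],d[0]))),2),P.mean(0).round(4)
for n,a,b,bb in (("side","pics/side0.png","pics/s9full.png",(200,170,130,120)),("scene","pics/scene0.png","pics/c9full.png",(200,185,120,100))):
    K=env.get_calibration(n); r,e=arm(n,a,bb,K),arm(n,b,bb,K); print(n,r,e,"turn",r[1]-e[1])
E
```

```text
side (358, -22.34, array([0.6259, 0.046 ])) (343, -94.6, array([ 0.5452, -0.0064])) turn 72.25999999999999
scene (241, -22.29, array([0.6274, 0.0476])) (260, -94.84, array([ 0.5449, -0.0038])) turn 72.55000000000001
```

```bash
python3 - <<'E'
from h import *
o=env.get_obs(); print(o["time_s"],o["tool_rot"],o["grip_width"],np.abs(o["joint_velocities"]).max()); print(env.sign_off())
E
```

```text
23.4 [-1.79827297e+02  9.23940068e-02  8.51986050e+01] 0.013870740678820274 0.11873246595103404
the job is handed in; nothing more can be done
None
```

The job is handed in at 23.4 s, with the gripper still holding the knob on the third stop.

- **Fitting sleeve:** The one nearer the paper had the larger bore in the wrist view. It went fully down on the pin without resistance. Afterwards its top was where a seated sleeve's should be, with the pin showing in its bore.
- **Other sleeve:** It stands upright in the red tray. I did not try it on the pin, because the first one fitted and the other's bore looked smaller.
- **Knob:** The tool turned 72.0° and the two fixed cameras measured 72.3° and 72.6°, against the 72° wanted. The arm stands over the seated sleeve and covers the green tick. The grip was steady at the last reading, with light forces of 5–6 N per axis.

**Checks that disagreed:**
- The first grasp was about 7 mm off centre along the pads. I caught this in the pictures and corrected it before lowering the sleeve.
- My first colour check of the arm picked up another orange object, so I repeated it limited to the station.

The bottles and canister were not touched.

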